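# Close the leaf jar and show it to the camera

## Robot

A 7-joint arm with a two-finger parallel gripper is mounted at the origin on the work surface. World frame = base frame: x ahead of the robot, y to its left, z up, the work surface at z = 0. Lengths are in m, angles in rad, forces in N, time in s.
With the tool pointing down it reaches from about 0.425 to 0.925 m from the base axis. Payload 6.8 kg.
Tool frame: the origin (TCP) lies on the centre line of the jaws, within the pads' length; the fingertips stand bot.tip_reach ahead of it and the grasp point (between the pads) lies 3 mm ahead of it (bot.tip_reach is the distance from the TCP to the fingertips, in m); z points along the fingers, y is the line along which they close (so a half turn about z gives the same grasp; the last joint's range is limited). The gripper opens to 85 mm and grips with 20 to 120 N. Pads are 22 mm wide; open, the fingers measure 114 mm over their backs; the gripper's body (76 mm by 85 mm) begins 54 mm behind the grasp point. The pads swing forward as they close: fully open they stand 13 mm farther back than shut.
Start: joints at [-1.333, 0.477, 0.022, 1.555, -0.011, 1.109, -0.083], TCP at [0.229, 0.635, 0.253] pointing down, gripper open.
Joint ranges: [-2.96, 2.96], [-0.34, 2.1], [-1.41, 1.46], [0.24, 2.44], [-1.37, 4.51], [0.17, 1.92], [-2.96, 2.96]. Speed limits (rad/s): [2.39, 2.39, 3.14, 3.14, 3.14, 3.14, 3.14].

## Interface

Orientations are given as a unit quaternion [w, x, y, z].
In Python, from station import bot gives the robot as it stands.
- The arm moves only by the tool jog_arm, never from a script. Its argument "deltas" is a list of rows, each a list of 7 numbers: the shift along the world's x, y, z in m, then the turn, a rotation vector about the world's x, y, z in rad, then the opening, from 0 (shut) to 1 (fully open). In form: [[x, y, z, rx, ry, rz, grip], ...]. A call has 1 to 10 rows; each row shifts and turns the commanded pose from where the row before left it; what a row does not reach is not made up. A row lasts 1/10 s, in which the tool goes at most 50 mm and 8.59 degrees, less where a joint would pass 70% of its speed; a pose out of reach is approached as far as the arm can. A call with a gripper value outside its range is refused whole. The fingers move at their own pace and stop on an object; "newtons" is the grip in N (left out, the last holds). Time passes only in rows, so rows that do not move let the fingers close. It gives the time, the measured TCP pose, the force, the opening and the grip force at its end, in the units of the state.
- bot.get_obs(): the state, without advancing time (a new reading comes with each control period).
- bot.read_camera(name): name is "side" or "top"; returns a dict with "img" (400x640x3 uint8, red, green, blue), "K" (3x3 intrinsics, pixels), "eye" and "attitude" of the camera in the world. Camera axes: x right, y down, z forward; pixel columns grow to the right and rows downward; lengths in m; the calibration is good to about 2 mm. A picture is of the moment at which its call begins. There is no depth.
- bot.hand_in(): hands the job in; it is judged then, once.
The state is a dict: "t": time; "q": joint angles; "joint_vel": joint speeds; "joint_torque": joint torques, N m; "eef_pos": TCP position; "tool_rot": TCP orientation; "contact_force": force on the tool from outside, world axes, zero at the start; "torque": the same for the moment, N m; "gripper_width": opening from 0.0 (shut) to 1.0 (fully open); "grasp_force": force on a finger pad.
Only numpy, scipy, OpenCV 4.12 (cv2) and the standard library are available. Lean on these libraries where they do the work, as an engineer would, in place of code of your own. Each camera call takes 0.05 s, during which the arm holds its last target. There are 200 camera calls.

## Task

Get the square ceramic jar photographed: while it stands in its wooden cradle, screw its wooden cap fully home (clockwise from above, up to the stop), then lift the jar out and present it in the air to the camera on the stand. Hold it right way up in the camera's view, its leaf side towards the lens and square to the lens's line of sight (so leaning back as the camera looks down), with the middle of the leaf on the line of sight 15 cm in front of the glass. The job finishes while you hold it still there, cap still tight: do not put it down or let go, and leave the camera and everything else where they stand.

Things in the scene. Friction and masses are not known exactly. Their poses are not given: they have to be found in the camera images.
- jar: The square white ceramic jar, about 0.33 kg with its cap, standing in the cradle: body 60 x 60 mm, 62 mm tall (flat shoulder), on it a neck 38 mm wide and 4 mm high, and on that the wooden cap; 94 mm tall in all. It is the only square jar and has a raised leaf, stem down, on one side. Origin: centre of its underside; z up through the cap, x out of the leaf side (horizontal), y to the leaf's right as one looks at it.
- jar_cap (a joint): Angle of the jar's captive wooden screw cap, rad: 0 = fully home against its stop, positive = unscrewed (anticlockwise seen from above), up to 1.6. It starts 0.6 to 1.3 open. It only turns, about the jar's z axis: it neither rises nor comes off, and it stays where left (about 0.08 N m of friction), so the jar can be lifted by it. A dark rib along one radius of its top points to the leaf side when it is fully home.
- cap_middle (a point): Centre of the jar's round wooden cap, 46 mm in diameter, 28 mm high (z 66 to 94 mm in the jar's frame), on the jar's axis, 80 mm above its underside. The jar's shoulder is 18 mm below this point, the top of the cap 14 mm above it. Axes as the jar's.
- leaf (a point): Middle of the raised leaf, on the jar's leaf side: at (30, 0, 31) mm in the jar's frame. Axes as the jar's.
- nest: The wooden cradle fixed to the table: an open-topped square tray 80 x 80 mm outside, 24 mm high, walls and floor 8 mm, the jar standing in it with 2 mm of play on each side. Origin: centre of its underside; x as the jar's.
- camera: The photo camera on the stand, a black box 34 x 96 x 60 mm with a round lens; its origin is the tilt axis in the middle of the box. It looks along its own -x axis, its z axis is up in the picture. The lens's front glass is at (-55, 0, 0) mm. It looks down by 0.1 to 0.45 rad and must not be moved. When the jar is presented perfectly, the jar's axes are parallel to the camera's, each to each.
- focus (a point): Point on the camera's line of sight 150 mm in front of the glass, at (-205, 0, 0) mm in the camera's frame: the middle of the leaf belongs here. Axes as the camera's.
- stand: The camera's stand, fixed: round steel foot 110 mm in diameter, 14 mm thick, and a post 16 mm thick carrying the camera 300 mm above the table. Origin: centre of the underside.
- round_jar: Bystander: round white ceramic jar with wooden cap, 60 mm in diameter, 78 mm tall, loose. Origin: centre of its underside.
- bowl: Bystander: ceramic bowl, 90 mm across, 40 mm high, loose. Origin: centre of its underside.
- tile: Bystander: fired clay tile lying flat, 80 x 80 x 8 mm, loose. Origin: centre of its underside.
- brush: Bystander: brush lying on the table, about 0.2 m long, loose. Origin: on its underside.
- cup: Bystander: clay cup, 66 mm across, 70 mm high, loose. Origin: centre of its underside.
Mind the look-alikes: they are no part of the job. What is shaped like the jar but purple, turquoise or yellow is not meant.

How it is judged:
By the outcome, as a careful person would: the job done as asked, in the order asked, and still so for the second after the job is handed in, while the arm keeps its last pose, push and grip.
It also fails if it takes over 38 s, if anything falls off the work surface, if the arm or the gripper's body presses on something with over 40 N, if the wrist force passes 120 N, or if a joint passes its speed limit or range.

## Working session

There is one attempt and no reset: what is moved stays moved. The work goes in short steps, Python scripts to look and compute and a tool call to move; the robot and the scene stay as the last step left them, time stands still between calls to the robot, and variables do not carry over. Pictures are saved under pics/ and viewed, at most 10 in all, crops included, and the job is handed in when it is done.

Besides the shell and the picture viewer there is one more tool, called after "Request:" as a command line: name --pt "numbers of a row" for each row, then --argument value for the rest. jog_arm: Moves the arm, as the interface text tells. Its arguments: {"type":"object","properties":{"deltas":{"type":"array"},"newtons":{"type":"number"}},"required":["deltas"]}

```bash
ls; mkdir -p pics
python3 - <<'E'
from station import bot
import cv2
print(bot.get_obs(), bot.tip_reach)
for n in("side","top"):
    c=bot.read_camera(n); cv2.imwrite(f"pics/{n}0.png",c["img"][:,:,::-1]); print(n,c["K"],c["eye"],c["attitude"])
E
```

```text
pics
{'t': 0.0, 'q': array([-1.33308938,  0.47780263,  0.02231627,  1.55645387, -0.01152364,
        1.10928739, -0.08309975]), 'joint_vel': array([ 7.12218082e-05,  1.45461600e-03,  2.81598349e-04, -7.08586389e-04,
       -1.80986764e-04,  1.57759653e-03,  1.31115852e-03]), 'joint_torque': array([-2.40086956e-04, -5.96471000e+01,  1.60790976e+00, -2.81190044e+01,
        1.24897700e-02,  9.53016628e-03, -6.20962268e-06]), 'eef_pos': array([0.22859991, 0.63452571, 0.2523225 ]), 'tool_rot': array([-1.05466786e-04,  1.72027351e-01,  9.85091752e-01, -9.05820309e-04]), 'contact_force': array([0.21963707, 1.34141278, 0.25447805]), 'torque': array([ 0.0113571 , -0.02050382, -0.03206797]), 'grasp_force': 0.0, 'gripper_width': 0.9992532763804645} 0.022
side [[418.42241594   0.         318.7540947 ]
 [  0.         418.42241594 202.05373556]
 [  0.           0.           1.        ]] [ 0.09204297 -0.5698864   0.99357781] [-0.33343794  0.87577123 -0.32403885  0.12977951]
top [[462.56771449   0.         323.62144292]
 [  0.         462.56771449 201.82660685]
 [  0.           0.           1.        ]] [ 0.52050293 -0.05442996  1.45296563] [ 0.03236678 -0.69839015  0.714723   -0.01935503]
```

View pics/side0.png

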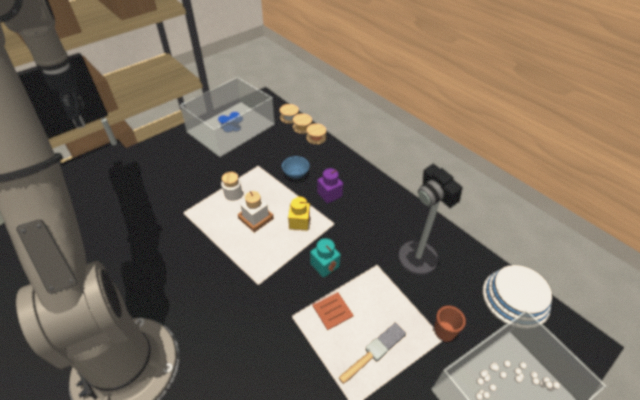

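View pics/top0.png

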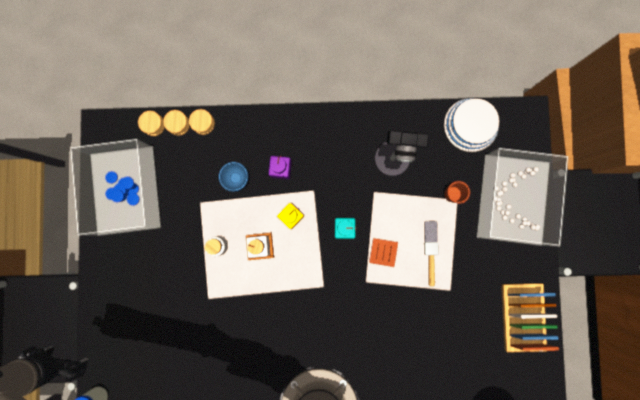

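Candidates: white square jar in the cradle (top 259,246; side 255,212), round jar (215,245), yellow (291,215), purple (280,166), turquoise (345,228). The description fits the one in the cradle. The camera is at top (408,140), side (438,187). Close crops next.

```bash
cat > h.py <<'E'
import numpy as np, cv2
from scipy.spatial.transform import Rotation as R
def rot(q): return R.from_quat(np.r_[q[1:],q[0]]).as_matrix()
def grab(bot,n,k=3):
    cs=[bot.read_camera(n) for _ in range(k)]; c=cs[0]
    c["img"]=np.mean([x["img"] for x in cs],0).astype(np.uint8); return c
def proj(c,P):
    p=(np.atleast_2d(P)-c["eye"])@rot(c["attitude"])@c["K"].T
    return p[:,:2]/p[:,2:]
def crop(im,u,v,w,h,s):
    o=cv2.resize(im[v:v+h,u:u+w,::-1],None,fx=s,fy=s,interpolation=cv2.INTER_CUBIC).copy()
    for x in range(u-u%10+10,u+w,10):
        cv2.line(o,(int((x+.5-u)*s),0),(int((x+.5-u)*s),6),(0,0,255),1); cv2.putText(o,str(x),(int((x-u)*s)-8,16),0,.35,(0,0,255),1)
    for y in range(v-v%10+10,v+h,10):
        cv2.line(o,(0,int((y+.5-v)*s)),(6,int((y+.5-v)*s)),(0,0,255),1); cv2.putText(o,str(y),(8,int((y-v)*s)+8),0,.35,(0,0,255),1)
    return o
E
python3 - <<'E'
from station import bot
from h import *
import pickle
s=grab(bot,"side");t=grab(bot,"top"); pickle.dump((s,t),open("c0.pkl","wb"))
a=crop(t["img"],237,230,48,36,8.334); b=crop(s["img"],226,182,60,54,6.667)
c=crop(t["img"],365,122,72,54,5.556); d=crop(s["img"],390,150,90,130,4.444)
f=lambda x,w,h: cv2.copyMakeBorder(x[:h,:w],0,max(0,h-x.shape[0]),0,max(0,w-x.shape[1]),0)
cv2.imwrite("pics/z1.png",np.hstack([np.vstack([f(a,400,300),f(c,400,300)]),f(b,400,600)]))
cv2.imwrite("pics/z2.png",d)
E
```

```text
(no output)
```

View pics/z1.png

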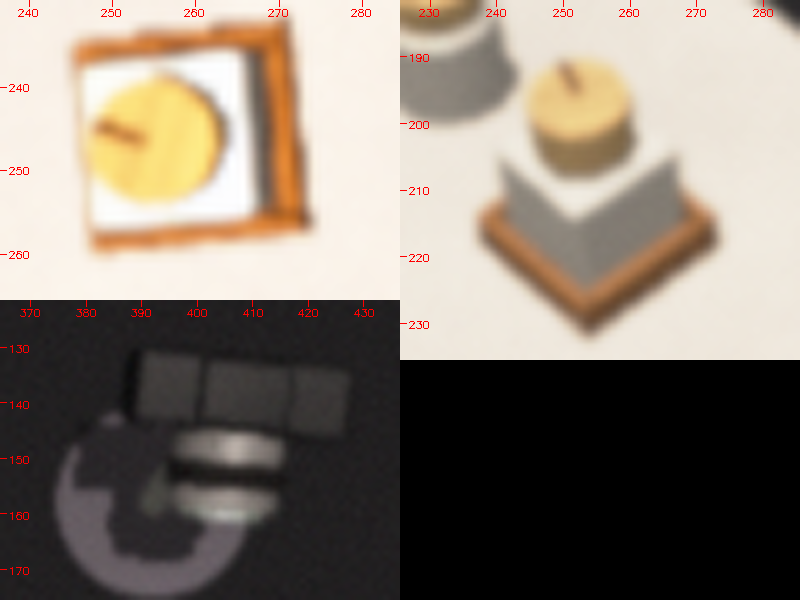

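View pics/z2.png

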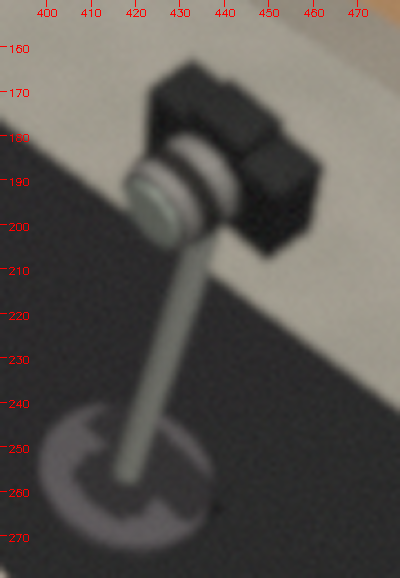

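The chosen jar is the white square one in the cradle, shoulder corners at top (246,237) to (267,255). The rib points left and slightly up, and no leaf shows on the two faces the side camera sees. So the leaf is on the +x face and the cap is about 1.2 rad open. I'll fit the poses.

```bash
cat > fit.py <<'E'
from h import *
import pickle
from scipy.optimize import least_squares
s,t=pickle.load(open("c0.pkl","rb"))
def jarf(p,P): return np.array(P)@R.from_euler('z',p[2]).as_matrix().T+[p[0],p[1],.0]
sh=.008+.062; a=.03; n=.04
jo=[(s,(-a,a,sh),(240.5,205.2)),(s,(-a,-a,sh),(251.6,214.8)),(s,(a,-a,sh),(267.35,204.3)),
 (t,(a,a,sh),(246.3,237.3)),(t,(-a,a,sh),(247.8,257.3)),(t,(a,-a,sh),(266.,235.3)),(t,(-a,-a,sh),(267.5,255.2)),
 (s,(0,0,.102),(252.6,196.1)),(t,(0,0,.102),(254.4,246.2))]
no=[(s,(-n,n,.024),(237.4,214.8)),(s,(-n,-n,.0),(253.8,232.2)),(s,(n,-n,.024),(273.3,215.2)),
 (t,(n,n,.024),(245.3,234.9)),(t,(-n,n,.024),(247.5,259.5)),(t,(n,-n,.024),(271.2,232.1))]
def go(o,f,x0):
    r=lambda p:np.concatenate([proj(c,f(p,[P]))[0]-uv for c,P,uv in o])
    q=least_squares(r,x0,loss='soft_l1'); print(np.round(q.x,4)); print(np.round(r(q.x).reshape(-1,2),1).tolist()); return q.x
if __name__=="__main__":
    j=go(jo,jarf,[.5,.15,0]); go(no,jarf,[.5,.15,0])
    # rib azimuth: back-project rib ends on plane z=.102
    for c,us in((t,[(247.8,244.5),(254.0,246.4)]),(s,[(250.0,191.0),(252.5,195.6)])):
        w=[]
        for u in us:
            d=rot(c["attitude"])@np.linalg.inv(c["K"])@[*u,1]; w.append(c["eye"]+d*(.102-c["eye"][2])/d[2])
        e=w[0]-w[1]; print("rib az",np.arctan2(e[1],e[0]),"open",np.arctan2(e[1],e[0])-j[2], w[0][:2]-j[:2])
    # camera: p = x,y,yaw,tilt ; foot points flagged
    def camf(p,P):
        P=np.array(P)
        if P.shape[1]==4: return P[:,:3]+[p[0],p[1],0]
        return P@R.from_euler('zy',[p[2],-p[3]]).as_matrix().T+[p[0],p[1],.3]
    co=[(t,(0,0,.012,1),(391.7,157.3)),(s,(0,0,.008,1),(417.7,256.5)),(s,(-.055,0,0),(423.6,196.7)),
     (t,(.017,.048,.03),(389.7,130.5)),(t,(-.017,.048,.03),(389.5,142.6)),(t,(.017,-.048,.03),(427.5,134.1)),(t,(-.017,-.048,.03),(426.6,145.8)),
     (s,(.017,.048,.03),(432.9,163)),(s,(-.017,.048,.03),(423.3,170.9)),(s,(-.017,-.048,-.03),(449.8,207.6)),(s,(.017,-.048,.03),(461.9,187.3)),(s,(.017,-.048,-.03),(459.7,201.5))]
    go(co,camf,[.65,-.25,0,.3])
E
python3 fit.py
```

```text
[0.4932 0.1716 0.0638]
[[-1.1, -2.3], [0.5, -0.7], [0.8, -1.0], [0.0, 0.0], [0.0, 0.1], [0.3, 0.3], [0.3, 0.5], [-0.0, -0.3], [0.9, 0.6]]
[0.4927 0.1715 0.0637]
[[-0.9, -1.7], [0.1, 0.8], [0.5, -1.6], [0.4, -0.4], [0.1, 0.9], [0.2, 0.2]]
rib az 1.254428201860806 open 1.1906479778957095 [0.00705623 0.02178545]
rib az 1.3261729204154133 open 1.262392696450317 [0.005178   0.02060274]
[ 0.7588 -0.2465 -0.1158  0.1943]
[[0.3, 0.8], [0.1, -0.2], [-0.2, 0.3], [0.2, -0.4], [-1.1, 1.4], [1.5, -0.5], [0.7, 1.7], [0.4, -2.5], [-1.1, -3.0], [-0.5, 1.1], [2.1, -1.7], [0.5, -0.6]]
```

Request:
jog_arm --pt "0.024 -0.042 0 0 0 0.005 1" --pt "0.024 -0.042 0 0 0 0.005 1" --pt "0.024 -0.042 0 0 0 0.005 1" --pt "0.024 -0.042 0 0 0 0.005 1" --pt "0.024 -0.042 0 0 0 0.005 1" --pt "0.024 -0.042 0 0 0 0.005 1" --pt "0.024 -0.042 0 0 0 0.005 1" --pt "0.024 -0.042 0 0 0 0.005 1" --pt "0.024 -0.042 0 0 0 0.005 1" --pt "0.024 -0.042 0 0 0 0 1"

```text
t: 1.4
eef_pos: [0.4695, 0.2133, 0.2537]
tool_rot: [0.0, 0.15, 0.989, 0.0]
contact_force: [1.1, 0.4, -0.0]
gripper_width: 0.998
grasp_force: 0.0
```

Request:
jog_arm --pt "0.0237 -0.0418 0 0 0 0 1" --pt "0 0 -0.035 0 0 0 1" --pt "0 0 -0.035 0 0 0 1" --pt "0 0 -0.035 0 0 0 1" --pt "0 0 -0.01 0 0 0 1" --pt "0 0 0 0 0 0 1"

```text
t: 2.0
eef_pos: [0.4918, 0.1729, 0.1374]
tool_rot: [-0.001, 0.15, 0.989, -0.001]
contact_force: [-0.1, 0.4, 0.5]
gripper_width: 0.999
grasp_force: 0.0
```

Run:
```python
from station import bot
from h import *
o=bot.get_obs(); print(o['eef_pos'],o['q'])
s=grab(bot,"side",2);t=grab(bot,"top",2)
cv2.imwrite("pics/z3.png",np.hstack([crop(t["img"],225,215,60,60,6.5),crop(s["img"],220,170,60,60,6.5)]))
```

```text
[0.49176813 0.17294791 0.13739193] [-0.62927452  0.38106727  0.21021474  2.03493557 -0.11509598  0.73939903
  0.92174726]
```

View pics/z3.png

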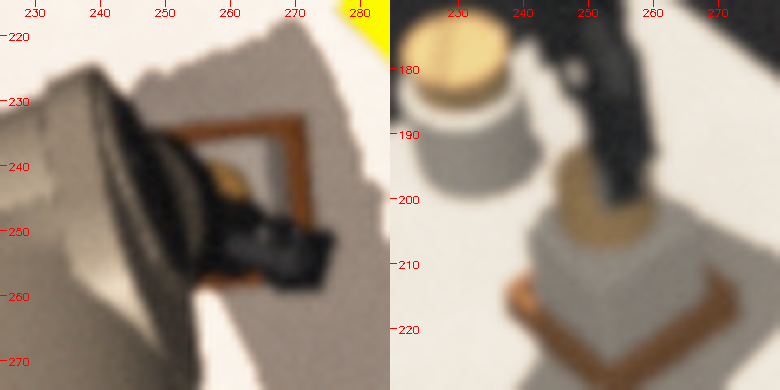

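The fingers straddle the cap (near finger at side 252,195; cap centre about 252,200). Lowering and gripping.

Request:
jog_arm --pt "0.001 -0.001 -0.02 0 0 0 1" --pt "0 0 -0.019 0 0 0 1" --pt "0 0 0 0 0 0 0.6" --pt "0 0 0 0 0 0 0.3" --pt "0 0 0 0 0 0 0.3" --pt "0 0 0 0 0 0 0.3" --pt "0 0 0 0 0 0 0.3" --newtons 40

```text
t: 2.9
eef_pos: [0.4944, 0.1728, 0.1009]
tool_rot: [0.001, 0.15, 0.989, 0.001]
contact_force: [-1.6, 0.5, 7.0]
gripper_width: 0.527
grasp_force: 40.3
```

Request:
jog_arm --pt "0 0 0 0 0 0 0.75" --pt "0 0 0.003 0 0 0 0.75" --pt "0 -0.001 0.003 0 0 0 0.75" --pt "0 0 0 0 0 0 0.3" --pt "0 0 0 0 0 0 0.3" --pt "0 0 0 0 0 0 0.3" --pt "0 0 0 0 0 0 0.3" --newtons 40

```text
t: 3.6
eef_pos: [0.494, 0.1718, 0.1059]
tool_rot: [0.0, 0.15, 0.989, 0.001]
contact_force: [0.1, 1.7, 6.7]
gripper_width: 0.519
grasp_force: 40.2
```

Request:
jog_arm --pt "0 0 0 0 0 -0.11 0.3" --pt "0 0 0 0 0 -0.11 0.3" --pt "0 0 0 0 0 -0.11 0.3" --pt "0 0 0 0 0 -0.11 0.3" --pt "0 0 0 0 0 -0.11 0.3" --pt "0 0 0 0 0 -0.11 0.3" --pt "0 0 0 0 0 -0.11 0.3" --pt "0 0 0 0 0 -0.11 0.3" --pt "0 0 0 0 0 -0.11 0.3" --pt "0 0 0 0 0 -0.11 0.3"

```text
t: 4.6
eef_pos: [0.494, 0.172, 0.1059]
tool_rot: [0.0, 0.646, 0.763, 0.001]
contact_force: [0.1, 1.4, 5.0]
gripper_width: 0.521
grasp_force: 40.3
```

```bash
python3 -c "
from station import bot
o=bot.get_obs();print(o['torque'],o['contact_force'],o['tool_rot'],o['q'])"
```

```text
[0.28902202 0.26753811 0.06384698] [0.05851881 1.35106595 4.99206393] [2.31820514e-05 6.45980877e-01 7.63353238e-01 7.34897770e-04] [-0.83887613  0.46777331  0.48568663  2.06663285 -0.34133908  0.68234258
  0.03634449]
```

Request:
jog_arm --pt "0 0 0 0 0 -0.03 0.3" --pt "0 0 0 0 0 -0.03 0.3" --pt "0 0 0 0 0 -0.03 0.3" --pt "0 0 0 0 0 -0.03 0.3" --pt "0 0 0 0 0 0 0.3"

```text
t: 5.1
eef_pos: [0.4941, 0.1721, 0.1059]
tool_rot: [-0.0, 0.689, 0.724, 0.001]
contact_force: [-0.4, 1.3, 5.8]
gripper_width: 0.52
grasp_force: 40.4
```

```bash
python3 -c "
from station import bot
o=bot.get_obs();print(o['torque'],o['contact_force'],o['tool_rot'],o['q'])"
```

```text
[ 0.36359084  0.27110939 -0.02252076] [-0.43653457  1.34971981  5.82554594] [-3.08427198e-05  6.89287021e-01  7.24487977e-01  7.57092007e-04] [-0.86266862  0.47405007  0.51693133  2.06796937 -0.36530406  0.6858846
 -0.05715368]
```

Request:
jog_arm --pt "0 0 0 0 0 -0.03 0.3" --pt "0 0 0 0 0 -0.03 0.3" --pt "0 0 0 0 0 -0.03 0.3" --pt "0 0 0 0 0 0 0.3"

```text
t: 5.5
eef_pos: [0.4935, 0.1727, 0.1058]
tool_rot: [-0.0, 0.72, 0.694, 0.0]
contact_force: [-1.0, 2.6, 7.1]
gripper_width: 0.521
grasp_force: 40.5
```

```bash
python3 -c "
from station import bot
o=bot.get_obs();print(o['torque'],o['contact_force'],o['tool_rot'],o['q'])"
```

```text
[0.5248641  0.67646733 1.04166112] [-1.01973111  2.56517613  7.13113703] [-3.48253879e-04  7.19801304e-01  6.94180023e-01  2.40788111e-04] [-0.88120639  0.47907155  0.53992816  2.06908819 -0.3829218   0.68977607
 -0.12741769]
```

Request:
jog_arm --pt "0 0 0 0 0 0 0.3" --pt "0 0 0.01 0 0 0 0.3" --pt "0 0 0.015 0 0 0 0.3" --pt "0 0 0.02 0 0 0 0.3" --pt "0 0 0.03 0 0 0 0.3" --pt "0 0 0.03 0 0 0 0.3" --pt "0 0 0.03 0 0 0 0.3" --pt "0 0 0.02 0 0 0 0.3" --pt "0 0 0 0 0 0 0.3" --pt "0 0 0 0 0 0 0.3" --newtons 60

```text
t: 6.5
eef_pos: [0.4928, 0.1709, 0.2597]
tool_rot: [-0.0, 0.721, 0.693, -0.0]
contact_force: [0.2, -0.2, -4.8]
gripper_width: 0.512
grasp_force: 67.0
```

Run:
```python
from station import bot
from h import *
import pickle
o=bot.get_obs(); print(o['eef_pos'],o['tool_rot'],o['torque'],o['contact_force'],o['q'])
s=grab(bot,"side",3);t=grab(bot,"top",3); pickle.dump((s,t,o),open("c1.pkl","wb"))
# jar expected location in views
p=o['eef_pos']-[0,0,.08]; u=proj(s,p)[0].astype(int); v=proj(t,p)[0].astype(int); print(u,v)
A=crop(s["img"],u[0]-35,u[1]-35,60,70,6.6)
S,T,_=pickle.load(open("c1.pkl","rb")); s0,t0=pickle.load(open("c0.pkl","rb"))
B=crop(np.clip(t0["img"].astype(float)*2,0,255).astype(np.uint8),365,122,72,54,5.5)
C=crop(t["img"],v[0]-36,v[1]-15,72,30,5.5)
r=np.vstack([B,C]); r=cv2.resize(r,(396,462)) if r.shape[0]!=462 else r
cv2.imwrite("pics/z4.png",np.hstack([A[:462],r]))
```

```text
[0.49283987 0.17094128 0.25970342] [-3.36970187e-04  7.21304401e-01  6.92618029e-01 -3.36448259e-04] [-0.02247873  0.03737449 -0.02616105] [ 0.22997656 -0.22402867 -4.76439413] [-1.01930229  0.24917187  0.67628683  1.94574209 -0.1838799   1.00853387
 -0.29988359]
[249 176] [250 247]
```

View pics/z4.png

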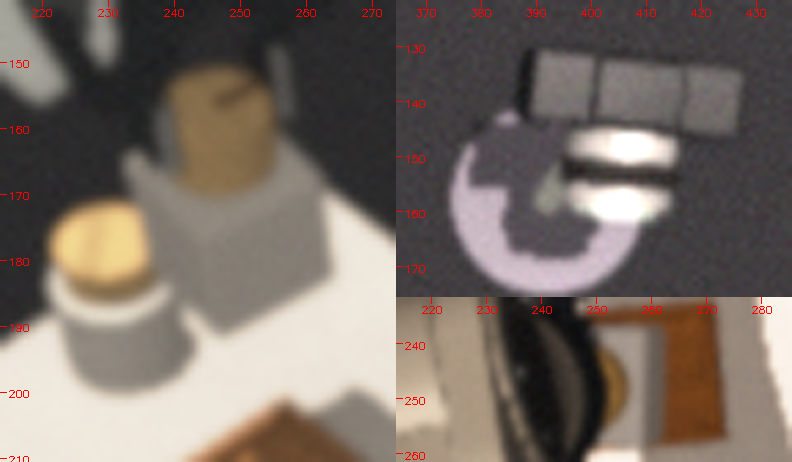

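The jar is held, and the rib now points along the leaf side (side view about 250,155), which fits the 1 Nm felt at the stop. Next I refine the camera pose, with an overlay as a check.

```bash
cat > cam.py <<'E'
from h import *
import pickle
from scipy.optimize import least_squares
s,t=pickle.load(open("c0.pkl","rb"))
# p: x,y,yaw,tilt,top,bot,halfwidth
def W(p,P): return np.atleast_2d(P)@R.from_euler('zy',[p[2],-p[3]]).as_matrix().T+[p[0],p[1],.3]
def res(p):
    x,y,yw,tl,h,b,w=p; r=[]
    for c,P,uv in [(t,(.017,w,h),(390.0,130.5)),(t,(-.017,w,h),(389.4,143.0)),(t,(.017,-w,h),(427.6,134.)),(t,(-.017,-w,h),(426.6,145.9)),
      (s,(-.055,0,0),(423.6,196.7)),(s,(.017,w,h),(432.9,163)),(s,(-.017,w,h),(423.3,170.9)),(s,(-.017,-w,b),(449.8,207.6)),(s,(.017,-w,h),(461.9,187.3)),(s,(.017,-w,b),(459.7,201.5))]:
        r+=list(proj(c,W(p,P))[0]-uv)
    r+=list(2*(proj(t,[[x,y,.012]])[0]-(391.7,157.3)))+list(2*(proj(s,[[x,y,.008]])[0]-(417.7,256.5)))
    return r+[(h-.028)/.003,(b+.029)/.002,(w-.047)/.002]
if __name__=="__main__":
    q=least_squares(res,[.75,-.25,-.1,.2,.028,-.029,.047],loss='soft_l1'); p=q.x
    print(np.round(p,4),np.round(np.reshape(res(p)[:24],(-1,2)),1).tolist(), np.round(np.sqrt(np.diag(np.linalg.inv(q.jac.T@q.jac))),4)); np.save("cam.npy",p)
    th=np.linspace(0,6.283,60); out=[]
    for c,u0,v0 in((s,410,152),(t,380,122)):
        k=8; im=np.clip(c["img"].astype(float)*(1.8 if c is t else 1.3),0,255).astype(np.uint8)
        o=crop(im,u0,v0,50,60,k)
        for X,r,col in((-.055,.019,(0,255,0)),(-.055,.024,(0,255,255)),(-.02,.024,(255,0,255))):
            pts=(proj(c,W(p,np.c_[X+0*th,r*np.cos(th),r*np.sin(th)]))+.5-[u0,v0])*k
            cv2.polylines(o,[pts.astype(int)],True,col,1)
        for z in(p[4],p[5]):
            pts=(proj(c,W(p,[(.017,p[6],z),(-.017,p[6],z),(-.017,-p[6],z),(.017,-p[6],z)]))+.5-[u0,v0])*k
            cv2.polylines(o,[pts.astype(int)],True,(255,200,0),1)
        out.append(o)
    cv2.imwrite("pics/z5.png",np.hstack(out))
E
python3 cam.py
```

```text
[ 0.7591 -0.2467 -0.1057  0.1725  0.0227 -0.0292  0.0464] [[0.1, -0.4], [-0.6, 0.9], [0.1, -0.9], [-0.3, 1.1], [0.1, 0.1], [0.6, -0.0], [-0.6, -0.6], [-0.7, 0.5], [1.4, -0.4], [0.1, -1.1], [0.7, 1.4], [0.4, -0.5]] [0.0011 0.0008 0.0236 0.0531 0.0023 0.0019 0.0009]
```

View pics/z5.png

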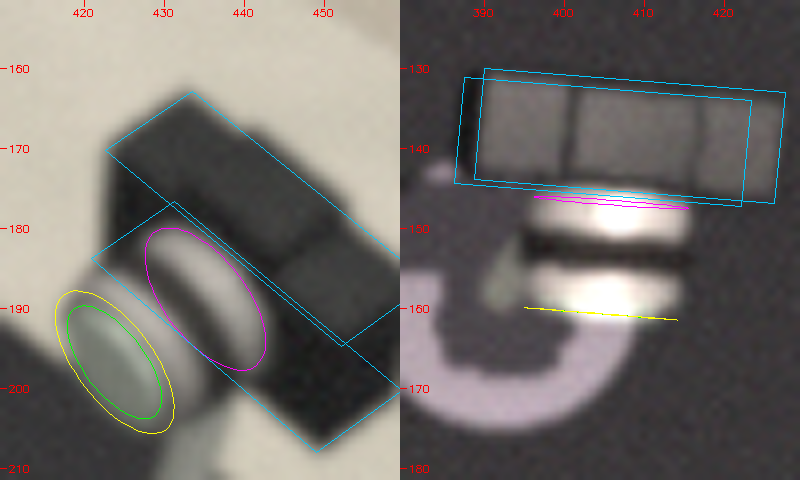

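The overlay fits the box and glass well: glass at side (423.6,196.7), front rim at top (405,161). Tilt is the least certain number, so I refine it by contour contrast.

```bash
cat > ref.py <<'E'
from cam import *
from scipy.ndimage import map_coordinates, gaussian_filter
from scipy.optimize import minimize
G={}
for n,c in(("s",s),("t",t)):
    g=gaussian_filter(c["img"].astype(float).mean(2),.5); G[n]=g
th=np.linspace(0,2*np.pi,80,endpoint=False)
def seg(a,b,n=30): return np.array(a)+(np.array(b)-np.array(a))*np.linspace(.08,.92,n)[:,None]
def contrast(n,c,P,Q):
    # |intensity step| across contour, Q slightly inside points in 3D same plane
    u=proj(c,P);v=proj(c,Q);d=v-u;d/=np.linalg.norm(d,axis=1)[:,None]+1e-9
    f=lambda x:map_coordinates(G[n],[x[:,1],x[:,0]],order=1)
    return abs((f(u+d*.8)-f(u-d*.8)).mean())/ {"s":60,"t":20}[n]
def score(p,parts=False):
    x,y,yw,tl,h,b,w,r,X=p; sc=[]
    w_=lambda P:W(p[:4],P)
    cen=w_([[0,0,(h+b)/2]])
    for n,c,A,B in [("s",s,(.017,w,h),(-.017,w,h)),("s",s,(-.017,w,h),(-.017,w,b+.02)),("s",s,(-.017,-w,b),(.017,-w,b)),("s",s,(.017,-w,h),(.017,-w,b)),
       ("s",s,(-.017,-.02,b),(-.017,-w,b)),("t",t,(.017,w,h),(.017,-w,h)),("t",t,(-.017,w,h),(-.017,.03,h)),("t",t,(-.017,-.03,h),(-.017,-w,h)),("t",t,(.017,-w,h),(-.017,-w,h))]:
        P=w_(seg(A,B)); sc.append(contrast(n,c,P,P+(cen-P)*.1))
    ring=lambda X,r,th=th:w_(np.c_[X+0*th,r*np.sin(th),r*np.cos(th)])
    sc.append(1.5*contrast("s",s,ring(-.055,r),ring(-.055,r*.9)))           # glass
    up=np.linspace(-1.3,1.3,40); sc.append(1.5*contrast("t",t,ring(-.055,X,up),ring(-.045,X,up))) # rim from above
    lf=np.linspace(.2,2.9,40); sc.append(1.5*contrast("s",s,ring(-.055,X,lf),ring(-.055,X*.9,lf)))
    pr=((x-.759)/.002)**2+((y+.2467)/.002)**2+((h-.026)/.004)**2+((b+.03)/.003)**2+((w-.047)/.002)**2
    return sc if parts else -sum(sc)+.05*pr
p0=np.load("cam.npy")
for tl in np.arange(.08,.46,.04):
    best=None
    for r0 in(.017,.019):
        x0=np.r_[p0[:3],p0[4:],r0,.024]
        f=lambda z:score(np.r_[z[:3],tl,z[3:]])
        m=minimize(f,x0,method="Nelder-Mead",options=dict(maxiter=1500,initial_simplex=np.vstack([x0]+[x0+np.eye(8)[i]*[.002,.002,.03,.002,.002,.001,.001,.001][i] for i in range(8)])))
        if best is None or m.fun<best.fun: best=m
    z=best.x; p=np.r_[z[:3],tl,z[3:]]
    print(round(tl,2),round(best.fun,3),np.round(z,4),np.round(score(p,True),2))
E
python3 ref.py
```

```text
0.08 -8.332 [ 0.757  -0.2459 -0.2072  0.0227 -0.0266  0.0471  0.0289  0.0139] [0.8  0.79 0.76 0.88 0.28 0.23 0.47 0.06 0.62 0.2  2.95 0.43]
0.12 -8.395 [ 0.7577 -0.2459 -0.2121  0.0226 -0.0267  0.0471  0.029   0.0146] [0.8  0.81 0.78 0.91 0.34 0.24 0.48 0.05 0.6  0.17 2.92 0.41]
0.16 -8.593 [ 0.7576 -0.2469 -0.0752  0.0259 -0.0293  0.0452  0.0187  0.0122] [0.84 0.78 0.87 0.89 0.57 0.4  0.01 0.2  0.71 0.18 3.15 0.05]
0.2 -8.697 [ 0.7584 -0.2468 -0.0713  0.0265 -0.0306  0.0451  0.0193  0.0132] [0.85 0.81 0.89 0.88 0.61 0.42 0.02 0.2  0.71 0.16 3.15 0.05]
0.24 -8.654 [ 0.7583 -0.2467 -0.1077  0.0261 -0.0303  0.0453  0.0206  0.0129] [0.85 0.82 0.89 0.92 0.6  0.57 0.02 0.03 0.69 0.08 3.17 0.06]
0.28 -8.519 [ 0.7597 -0.246  -0.1791  0.0236 -0.0299  0.0463  0.0183  0.0199] [0.83 0.85 0.89 0.93 0.6  0.45 0.21 0.05 0.63 0.12 2.73 0.27]
0.32 -8.66 [ 0.7589 -0.2462 -0.2041  0.023  -0.0295  0.0464  0.0194  0.0104] [0.83 0.83 0.88 0.94 0.57 0.49 0.13 0.02 0.53 0.1  3.26 0.1 ]
0.36 -8.354 [ 0.7601 -0.2461 -0.224   0.0224 -0.03    0.0466  0.0215  0.0174] [0.81 0.81 0.89 0.92 0.62 0.44 0.27 0.02 0.52 0.1  2.77 0.24]
0.4 -8.189 [ 0.7601 -0.2459 -0.2495  0.0215 -0.0301  0.047   0.0206  0.0168] [0.81 0.79 0.89 0.89 0.61 0.41 0.28 0.01 0.46 0.1  2.76 0.25]
0.44 -8.172 [ 0.7583 -0.2459 -0.2113  0.0217 -0.031   0.0466  0.0358  0.0105] [0.84 0.77 0.91 0.86 0.6  0.27 0.05 0.02 0.45 0.1  3.25 0.13]
```

```bash
cat > band.py <<'E'
from cam import *
g=t["img"].astype(float).mean(2)
np.set_printoptions(linewidth=200,precision=2,suppress=True)
print(g[144:166,393:419].astype(int))
us=np.arange(399,414); vb=[]
for u in us:
    col=g[149:158,u]; wt=np.clip(np.percentile(col,60)-col,0,None); vb.append((wt*np.arange(149,158)).sum()/wt.sum())
vb=np.array(vb); print(vb, np.polyfit(us-406,vb,2))
th=np.linspace(-1.2,1.2,200)
for r in(.021,.024):
  for tl in(.1,.2,.3,.4):
    for yw in(-.06,-.11,-.16):
        P=proj(t,W([.7587,-.2467,yw,tl],np.c_[-.037+0*th,r*np.sin(th),r*np.cos(th)])); o=np.argsort(P[:,0])
        print(r,tl,yw,np.polyfit(us-406,np.interp(us,P[o,0],P[o,1]),2))
# glass centre only, origin from foot
for yw in(-.06,-.11,-.16):
    print(yw,[np.round(proj(s,W([.759,-.2467,yw,tl],[(-.055,0,0)]))[0],1).tolist() for tl in(.1,.2,.3,.4)],"target 423.6 196.7")
E
python3 band.py
```

```text
[[ 41  41  37  36  31  36  38  35  39  40  41  40  42  40  41  43  39  41  41  38  42  44  40  37  45  52]
 [ 43  40  38  38  43  48  52  59  68  73  76  78  75  68  67  67  62  55  49  38  35  34  35  31  38  41]
 [ 42  40  40  47  61  72  82  90  98 102 105 116 123 131 136 131 121 108  93  71  55  47  40  28  28  28]
 [ 40  41  42  53  67  81  95 103 111 115 115 131 146 161 168 163 148 135 122 105  95  81  66  39  31  27]
 [ 39  38  44  56  74  85  98 107 113 119 120 139 157 169 175 165 152 138 129 121 113 100  79  47  32  29]
 [ 39  40  41  54  70  82  93 101 109 117 124 137 153 167 171 162 147 134 127 120 113 102  80  50  33  34]
 [ 39  37  32  38  51  60  66  73  83  95 108 119 135 152 158 149 136 125 118 113 106  96  72  47  34  36]
 [ 42  42  28  23  28  35  37  42  52  59  69  80  88 105 108 103  94  86  85  85  86  80  58  38  34  31]
 [ 51  47  28  19  22  21  25  29  32  37  38  41  44  52  51  52  48  46  46  49  53  52  39  31  33  29]
 [ 57  48  31  20  20  20  24  27  27  30  31  31  32  33  32  33  31  31  28  29  32  29  26  30  31  32]
 [ 62  51  37  30  36  40  40 
[... 1890 characters left out ...]
]
0.024 0.1 -0.11 [  0.01   0.08 152.87]
0.024 0.1 -0.16 [  0.01   0.14 152.84]
0.024 0.2 -0.06 [ -0.     0.04 153.96]
0.024 0.2 -0.11 [ -0.     0.09 153.91]
0.024 0.2 -0.16 [ -0.     0.14 153.89]
0.024 0.3 -0.06 [ -0.01   0.05 154.83]
0.024 0.3 -0.11 [ -0.01   0.09 154.79]
0.024 0.3 -0.16 [ -0.01   0.12 154.79]
0.024 0.4 -0.06 [ -0.01   0.05 155.53]
0.024 0.4 -0.11 [ -0.01   0.08 155.52]
0.024 0.4 -0.16 [ -0.02   0.1  155.54]
-0.06 [[424.7, 196.4], [424.4, 197.9], [424.4, 199.2], [424.4, 200.3]] target 423.6 196.7
-0.11 [[423.8, 195.7], [423.6, 197.1], [423.5, 198.4], [423.6, 199.5]] target 423.6 196.7
-0.16 [[423.0, 195.0], [422.8, 196.4], [422.7, 197.7], [422.8, 198.8]] target 423.6 196.7
```

Result: camera yaw about -0.11, tilt about 0.19. Now work out the jar's pose in the hand and the target.

```bash
cat > tgt.py <<'E'
from cam import *
CAM=[.759,-.2467,-.11,.19]
def focus(): return W(CAM,[(-.205,0,0)])[0], R.from_euler('zy',[CAM[2],-CAM[3]])
def tool(o): return R.from_matrix(rot(o["tool_rot"]))
E
python3 - <<'E'
from tgt import *
S,T,o=pickle.load(open("c1.pkl","rb"))
e=o["eef_pos"]; a=.03
ob=[((-a,-a,0),(246.8,191.7)),((a,-a,0),(263.95,181.7)),((-a,a,.062),(232.4,164.4))]
f=lambda p:np.concatenate([proj(S,R.from_euler('z',p[2]).apply(P)+[p[0],p[1],e[2]-.098])[0]-uv for P,uv in ob])
q=least_squares(f,[e[0],e[1],0]); print("jar fit",q.x,np.round(f(q.x),1), e)
yj=-.01
F,Rt=focus(); Tr=tool(o); Rj=R.from_euler('z',yj)
rel_r=Rj.inv()*Tr                      # tool in jar
rel_p=Rj.inv().apply([0,.0005,.098])      # tcp in jar frame
lf=np.array([.03,0,.031])
tp=F+Rt.apply(rel_p-lf); d=(Rt*rel_r)*Tr.inv()
print("focus",F,"tcp target",tp,"move",tp-e,"rotvec",d.as_rotvec())
E
```

```text
jar fit [0.49243413 0.17350587 0.00574694] [ 0.1  0.3  0.8  0.1 -1.  -0.6] [0.49283987 0.17094128 0.25970342]
focus [ 0.55890583 -0.22419545  0.26151792] tcp target [ 0.51701923 -0.2204046   0.32169011] move [ 0.02417936 -0.39134588  0.06198669] rotvec [ 0.00949999 -0.18984145 -0.09969889]
```

Request:
jog_arm --pt "0 -0.01 0.02 0 0 0 0.3" --pt "0.003 -0.025 0.02 0 0 -0.01 0.3" --pt "0.003 -0.04 0.02 0 -0.02 -0.01 0.3" --pt "0.003 -0.045 0.002 0 -0.03 -0.02 0.3" --pt "0.003 -0.045 0 0 -0.03 -0.02 0.3" --pt "0.003 -0.045 0 0 -0.03 -0.02 0.3" --pt "0.003 -0.045 0 0 -0.03 -0.01 0.3" --pt "0.003 -0.045 0 0 -0.03 -0.01 0.3" --pt "0.003 -0.04 0 0.005 -0.02 0 0.3" --pt "0 -0.03 0 0.005 0 0 0.3"

```text
t: 7.8
eef_pos: [0.5164, -0.2017, 0.3221]
tool_rot: [0.061, 0.753, 0.652, 0.073]
contact_force: [-0.2, 1.1, -3.5]
gripper_width: 0.511
grasp_force: 66.8
```

Request:
jog_arm --pt "0 -0.015 0 0 0 0 0.3" --pt "0 -0.006 0 0 0 0 0.3" --pt "0 0 0 0 0 0 0.3" --pt "0 0 0 0 0 0 0.3"

```text
t: 8.2
eef_pos: [0.5176, -0.2184, 0.3219]
tool_rot: [0.06, 0.751, 0.653, 0.072]
contact_force: [-0.9, 0.4, -4.1]
gripper_width: 0.511
grasp_force: 66.8
```

Run:
```python
from station import bot
from tgt import *
o=bot.get_obs(); print(o['eef_pos'],o['tool_rot'],o['grasp_force'],o['gripper_width'],o['contact_force'])
S=grab(bot,"side",3);T=grab(bot,"top",3); pickle.dump((S,T,o),open("c2.pkl","wb"))
F,Rt=focus(); u=proj(S,F)[0].astype(int); v=proj(T,F)[0].astype(int); print(u,v)
cv2.imwrite("pics/z6.png",np.hstack([crop(S["img"],u[0]-42,u[1]-36,50,64,8),crop(np.clip(T["img"]*1.3,0,255).astype(np.uint8),v[0]-25,v[1]-20,50,64,8)]))
p,c=Rt.apply([0,0,0]),None
tp=np.array([.51702,-.2204,.32169]); S1,T1,o1=pickle.load(open("c1.pkl","rb"))
d=Rt*R.from_euler('z',-.01).inv()*tool(o1)*tool(o).inv(); print("left",tp-o['eef_pos'],d.as_rotvec())
```

```text
[ 0.5175857  -0.21844098  0.32188276] [0.06036883 0.7514203  0.65304778 0.07246877] 66.75650596618652 0.5110679961157083 [-0.94042644  0.4208282  -4.05065158]
[372 232] [398 219]
left [-0.0005657  -0.00195902 -0.00019276] [-0.00367917 -0.00017494 -0.00105265]
```

View pics/z6.png

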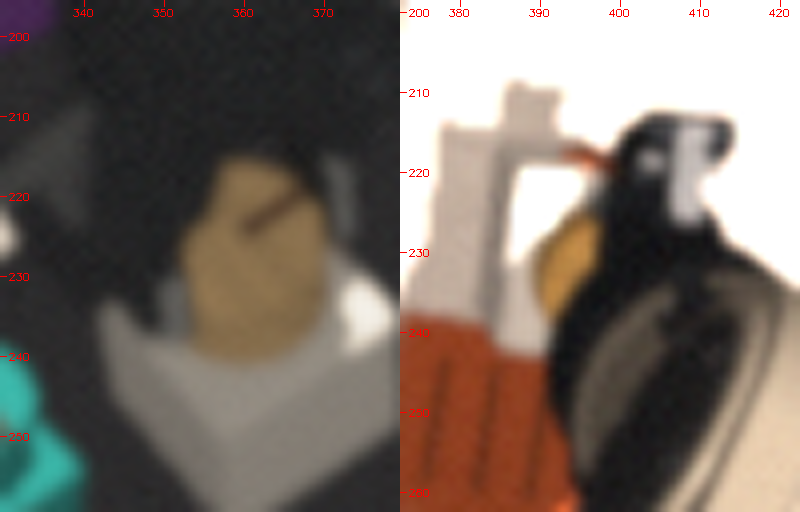

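The jar is in the air near the focus, rib pointing to the leaf side (side 360–368, 219–224). I'll apply the remainder and overlay the jar model.

Request:
jog_arm --pt "-0.0005 -0.002 0 -0.004 0 -0.001 0.3" --pt "0 0 0 0 0 0 0.3" --pt "0 0 0 0 0 0 0.3"

```text
t: 8.8
eef_pos: [0.517, -0.2218, 0.3223]
tool_rot: [0.062, 0.752, 0.652, 0.071]
contact_force: [-0.0, 0.7, -2.9]
gripper_width: 0.516
grasp_force: 66.8
```

Run:
```python
from station import bot
from tgt import *
o=bot.get_obs(); print(o['eef_pos'],o['tool_rot'])
S=grab(bot,"side",4);T=grab(bot,"top",4); pickle.dump((S,T,o),open("c3.pkl","wb"))
F,Rt=focus(); O=F-Rt.apply([.03,0,.031])
out=[]
for c,u0,v0,w,h,k,gain in((S,335,205,50,75,8,1.8),(T,375,205,50,75,8,1.0)):
    im=crop(np.clip(c["img"]*gain,0,255).astype(np.uint8),u0,v0,w,h,k); raw=im.copy()
    a=.03
    for z in(0,.062):
        q=(proj(c,O+Rt.apply([(x,y,z) for x,y in((a,a),(-a,a),(-a,-a),(a,-a))]))+.5-[u0,v0])*k
        cv2.polylines(im,[q.astype(int)],True,(0,255,0),1)
    th=np.linspace(0,6.28,50)
    q=(proj(c,O+Rt.apply(np.c_[.023*np.cos(th),.023*np.sin(th),.094+0*th]))+.5-[u0,v0])*k
    cv2.polylines(im,[q.astype(int)],True,(255,0,255),1); out.append(im)
cv2.imwrite("pics/z7.png",np.hstack(out))
```

```text
[ 0.51695558 -0.22175719  0.3223338 ] [0.06249748 0.75207282 0.65222648 0.07128231]
```

View pics/z7.png

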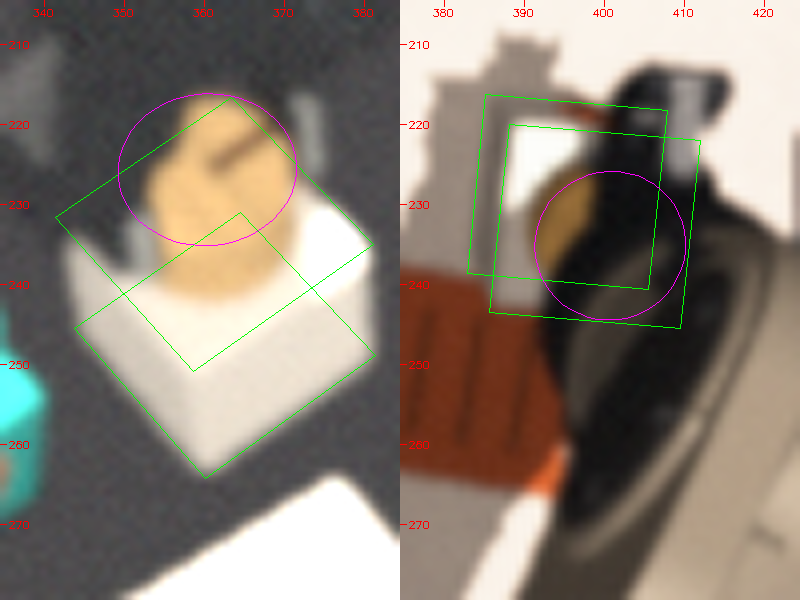

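The model matches the jar to about 1 px in both views (bottom corner at side 360,263; right edge 381,235–248). The rib slope (-0.70) matches the leaf direction (-0.72), so the cap is home. I'll trim the last millimetre.

Request:
jog_arm --pt "0 0.001 -0.0005 0 0 0 0.3" --pt "0 0 0 0 0 0 0.3" --pt "0 0 0 0 0 0 0.3" --pt "0 0 0 0 0 0 0.3" --pt "0 0 0 0 0 0 0.3"

```text
t: 9.7
eef_pos: [0.517, -0.2208, 0.3218]
tool_rot: [0.063, 0.752, 0.652, 0.071]
contact_force: [0.4, -0.4, -2.8]
gripper_width: 0.509
grasp_force: 66.8
```

Run:
```python
from station import bot
from tgt import *
S1,T1,o1=pickle.load(open("c1.pkl","rb")); F,Rt=focus()
for i in range(3):
    o=bot.get_obs(); d=Rt*R.from_euler('z',-.01).inv()*tool(o1)*tool(o).inv()
    print("left",np.array([.51702,-.2204,.32169])-o['eef_pos'],d.as_rotvec(),abs(o['joint_vel']).max()); bot.read_camera("top")
```

```text
left [ 2.07248324e-05  3.54397792e-04 -1.21016400e-04] [0.00098388 0.00077337 0.00138205] 0.002170037850856554
left [ 3.03284515e-05  3.61083551e-04 -1.27915318e-04] [0.00098063 0.0007728  0.00136805] 0.0014607225127474162
left [ 8.19170337e-06  3.49490283e-04 -1.44649952e-04] [0.00096383 0.00080913 0.00137025] 0.0020748693566026216
```

```bash
python3 -c "
from station import bot
print(bot.hand_in())"
```

```text
the job is handed in; nothing more can be done
None
```

I screwed the cap home to its stop and handed the job in after about 10 s of robot time, with the jar held still, leaf side to the lens, at the focus point. The arm was within 0.4 mm of the pose I computed; the camera tilt behind it (about 0.19 rad) is good to only about 0.04 rad, and I got no verdict back.

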